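# Prime the table-top gas cooker, refit its tap knob and hold it pressed in

## Task

The tap knob of the small gas cooker was taken off for cleaning. First prime the gas line: press the red priming plunger all the way down to its stop, hold it there for a moment and let it come up again; then pick up the black knob, turn it so that its pointer is on the same side as the flat of the tap's D-shaft, push it fully home on the shaft, press it on until the sprung tap is at its lower stop, and keep it so: finish while still gripping the knob and holding the tap pressed in. Leave the salt shaker, the spice pot and the amber glass where they stand.

Things in the scene. Friction and masses are not known exactly. Their poses are not given: they have to be found in the camera images.
- cooker: Fixed one-ring gas cooker, steel box 240 x 260 mm (x, y), flat top 55 mm above the worktop. Origin: centre of its underside; x axis from front (robot side) to back. On the front strip of its top, at x = -75 mm, stand the tap and the priming plunger, at y = -70 and +70 mm, either way round. Burner and pan rest, 32 mm high, stand behind, 55 mm or more from their axes.
- tap_tip (a point): Top end, on the axis, of the bare upright brass tap shaft: 12 mm round with one flat 3 mm from the axis (D section), 22 mm out of a dark bezel (54 mm wide, 6 mm high) on the cooker's top; top edge chamfered over 2 mm. z up; x axis square out of the flat. A white tick on the bezel's rim lies on the flat's side. The shaft cannot turn, only be pressed down.
- tap (a joint): Travel of the sprung tap shaft in m: 0 = up (at rest), 0.005 = pressed down to its lower stop. The spring needs 3 N to start and 8 N at the stop, and pushes back up when let go.
- primer_top (a point): Centre of the top of the red mushroom head (28 mm diameter) of the priming plunger, 34 mm above the cooker's top when up; it moves down with the plunger; z is up.
- primer (a joint): Travel of the priming plunger in m: 0 = up, 0.010 = pressed down to its stop. The spring needs 2 N to start and 7 N at the stop, and it comes up by itself.
- knob: Loose black knob, 36 mm high, 50 g, upright: skirt 40 mm wide, 8 mm high; above it a grip bar 40 mm long (x), 20 mm wide (y). White line on the bar's top and end marks +x, the pointer. Origin: underside, on the axis; z up. From below a blind D-bore, 16 mm deep, 0.6 mm wider than the shaft all round, flat on the pointer side. Home: underside 16 mm below the shaft's tip.
- knob_pointer (a point): Point of the knob 18 mm from its axis on the pointer side, at the height of its underside; same axes as the knob.
- salt_shaker: Small clear salt shaker with a grey cap, 44 mm diameter, 90 mm high, standing loose; origin: centre of its underside.
- spice_pot: Spice jar with a white cap, 41 mm diameter, 99 mm high, standing loose; origin: centre of its underside.
- amber_glass_b: Amber drinking glass, 78 mm diameter, 97 mm high, standing loose; origin: centre of its underside.
Mind the look-alikes: they are no part of the job. What is shaped like the knob but blue or turquoise is not meant.

How it is judged:
By the outcome, as a careful person would: the job done as asked, in the order asked, and still so for the second after the job is handed in, while the arm keeps its last pose, push and grip.
It also fails if it takes over 51 s, if anything falls off the work surface, if the arm or the gripper's body presses on something with over 40 N, if the wrist force passes 120 N, or if a joint passes its speed limit or range.

## Robot

A 6-joint arm with a two-finger parallel gripper is mounted at the origin on a cart in front of the work surface, level with it; the furniture and walls round the work are solid. World frame = base frame: x ahead of the robot, y to its left, z up, the work surface at z = 0. Lengths are in m, angles in rad, forces in N, time in s.
With the tool pointing down it reaches from about 0.4 to 0.825 m from the base axis. Payload 7 kg.
Tool frame: the origin (TCP) lies between the finger pads; the fingertips stand 8 mm ahead of it and the grasp point (between the pads) lies 11 mm behind it (arm.finger_overhang is the distance from the TCP to the fingertips, in m); z points along the fingers, y is the line along which they close (so a half turn about z gives the same grasp; the last joint's range is limited). The gripper opens to 88 mm and grips with 3 to 60 N. Pads are 19 mm wide; open, the fingers measure 130 mm over their backs; the gripper's body (78 mm by 193 mm) begins 47 mm behind the grasp point.
Start: joints at [-0.988, 0.359, 0.012, 0, -1.224, -0.288], TCP at [0.196, -0.646, 0.235] pointing down, gripper open.
Joint ranges: [-3.07, 3.07], [-1.43, 2.12], [-1.02, 1.25], [-3.03, 1.67], [-3.05, -0], [-3.03, 3.03]. Speed limits (rad/s): [2.39, 2.39, 3.01, 3.14, 3.14, 3.14].

## Interface

Orientations are given as [roll, pitch, yaw] about the fixed x, y, z axes, in that order (R = Rz(yaw) Ry(pitch) Rx(roll)).
In Python, from station import arm gives the robot as it stands.
- The arm moves only by the tool move_arm, never from a script. Its argument "rows" is text: rows parted by semicolons, each of 7 numbers parted by spaces: the turn, a rotation vector about the tool's x, y, z in degrees, then the shift along the tool's x, y, z in m, then the finger opening in m, from 0 to 0.0876. A call has 1 to 8 rows; each row shifts and turns the commanded pose from where the row before left it, along the tool's axes as they then stand; what a row does not reach is not made up. A row lasts 1/8 s, in which the tool goes at most 62.5 mm and 10.7 degrees, less where a joint would pass 70% of its speed; a pose out of reach is approached as far as the arm can. A call is refused whole if a number of a shift passes 0.0625 or a number of a turn 10.7, either way. A call with a gripper value outside its range is refused whole. The fingers move at their own pace and stop on an object; "squeeze" is the grip in N (left out, the last holds). Time passes only in rows, so rows that do not move let the fingers close. It gives the time, the measured TCP pose, the force, the opening and the grip force at its end, in the units of the state.
- arm.get_state(): the state, without advancing time (a new reading comes with each control period).
- arm.grab_frame(name): name is "scene" or "top" or "wrist"; returns (picture, depth): 420x560x3 uint8, blue, green, red; 420x560 float32, m along the optical axis (not along the pixel's ray), 0 where there is no reading.
- arm.camera_model(name): a dict with "mtx" (3x3 intrinsics, pixels), "camera_from_world" (4x4, takes a point from world to camera coordinates); the wrist camera has in their place "mount" (4x4, takes a point from camera to tool coordinates, whose origin is the TCP and whose axes are the flange's). Camera axes: x right, y down, z forward; pixel columns grow to the right and rows downward; lengths in m; the calibration is good to about 2 mm. The wrist camera is an equidistant fisheye: a pixel r from the principal point sees the ray r / f radians off the axis. A picture is of the moment at which its call begins: read the wrist's pose just before it. camera_model takes no time and is no camera call.
- arm.job_done(): hands the job in; it is judged then, once.
The state is a dict: "t": time; "q": joint angles; "qd": joint speeds; "joint_efforts": joint torques, N m; "eef_pos": TCP position; "ee_rot": TCP orientation; "force": force on the tool from outside, world axes, zero at the start; "moment": the same for the moment, N m; "width": finger opening in m; "gripper_force": force on a finger pad.
Only numpy, scipy, OpenCV 4.12 (cv2) and the standard library are available. Lean on these libraries where they do the work, as an engineer would, in place of code of your own. Each camera call takes 0.05 s, during which the arm holds its last target. There are 200 camera calls.

## Working session

There is one attempt and no reset: what is moved stays moved. The work goes in short steps, Python scripts to look and compute and a tool call to move; the robot and the scene stay as the last step left them, time stands still between calls to the robot, and variables do not carry over. Pictures are saved under pics/ and viewed, at most 10 in all, crops included, and the job is handed in when it is done.

Besides the shell and the picture viewer there is one more tool, called after "Call:" as name(argument=value, ...), one argument or row to a line, values as JSON. move_arm: Moves the arm, as the interface text tells. Its arguments: {"type":"object","properties":{"rows":{"type":"string"},"squeeze":{"type":"number"}},"required":["rows"]}

```bash
mkdir -p pics; ls; cat > h.py <<'E'
import numpy as np, cv2
from station import arm
E
python3 - <<'E'
from h import *
for n in ["scene","top"]:
    p,d=arm.grab_frame(n); cv2.imwrite(f"pics/{n}0.png",p); np.savez(f"pics/{n}0.npz",p=p,d=d)
    m=arm.camera_model(n); print(n,m)
print(arm.camera_model("wrist")); print(arm.get_state()); print(arm.finger_overhang)
E
```

```text
pics
scene {'mtx': array([[496.2953524 ,   0.        , 280.10268059],
       [  0.        , 496.2953524 , 214.07710832],
       [  0.        ,   0.        ,   1.        ]]), 'camera_from_world': array([[-0.55601208, -0.83113881, -0.00767121,  0.28508624],
       [-0.6237594 ,  0.42334453, -0.65704156,  0.42718707],
       [ 0.54934031, -0.36053806, -0.75381532,  0.68730879],
       [ 0.        ,  0.        ,  0.        ,  1.        ]])}
top {'mtx': array([[463.86016052,   0.        , 286.21302093],
       [  0.        , 463.86016052, 212.38734584],
       [  0.        ,   0.        ,   1.        ]]), 'camera_from_world': array([[ 0.02628393, -0.99945144, -0.02014875, -0.05810936],
       [-0.98444456, -0.02237613, -0.1742648 ,  0.59958605],
       [ 0.17371835,  0.02441569, -0.98449267,  0.92665892],
       [ 0.        ,  0.        ,  0.        ,  1.        ]])}
{'mtx': array([[325.1922621 ,   0.        , 275.56607972],
       [  0.        , 325.1922621 , 212.14945645],
       [  0.        ,   0.        ,   1.        ]]), 'mount': array([[ 2.58564774e-04, -9.59002193e-01, -2.83398530
[... 259 characters left out ...]
,
         1.00000000e+00]])}
{'t': 0.1, 'q': array([-9.87934003e-01,  3.59295999e-01,  1.11370614e-02, -3.11726243e-04,
       -1.22409868e+00, -2.88102817e-01]), 'qd': array([ 0.00059734, -0.00089362,  0.00312199,  0.00087661, -0.00114672,
       -0.00024319]), 'joint_efforts': array([-1.77928672e-03, -5.84162414e+01,  2.93749470e+01,  7.01549694e+00,
        1.01886364e-02, -7.48207776e-05]), 'eef_pos': array([ 0.19594322, -0.64548035,  0.23372241]), 'ee_rot': array([ 3.14010832e+00, -1.34258556e-04, -2.84693918e+00]), 'force': array([ 0.19633353, -0.71628988, -0.13248537]), 'moment': array([-0.05388518,  0.02582619, -0.01611121]), 'gripper_force': 0.0, 'width': 0.08710149375493526}
0.008
```

View pics/scene0.png

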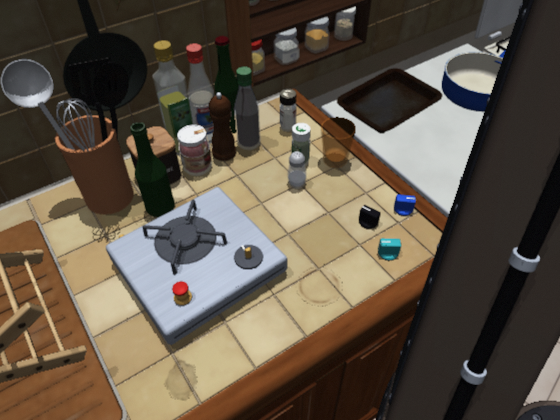

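View pics/top0.png

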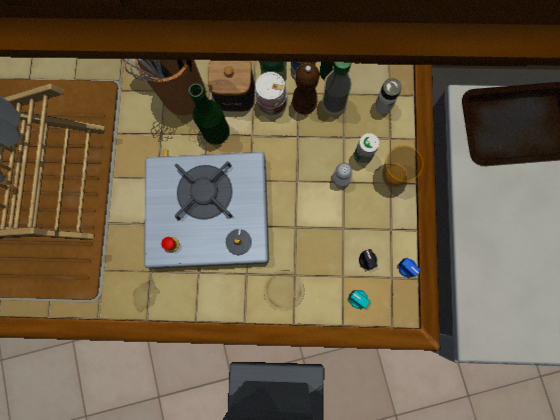

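In the top view the red plunger is at (169,243), the tap at (238,241) and the cooker spans (145..268, 153..268). Knob look-alikes are black (368,259), blue (409,268) and turquoise (359,299). I choose the black one and will check it in a close crop.

```bash
cat > h.py <<'E'
import numpy as np, cv2
from station import arm
def onplane(n,uv,z):
    m=arm.camera_model(n); T=np.linalg.inv(m["camera_from_world"])
    r=T[:3,:3]@np.linalg.inv(m["mtx"])@np.array([uv[0],uv[1],1.]); o=T[:3,3]
    return o+r*(z-o[2])/r[2]
def wpix(p,R,t):
    "world points->wrist pixel"
    m=arm.camera_model("wrist"); M=m["mount"]; c=(np.asarray(p)-t)@R; c=(c-M[:3,3])@M[:3,:3]
    th=np.arctan2(np.hypot(c[0],c[1]),c[2]); ph=np.arctan2(c[1],c[0])
    return m["mtx"][:2,2]+m["mtx"][0,0]*th*np.array([np.cos(ph),np.sin(ph)])
def wplane(uv,z,R,t):
    m=arm.camera_model("wrist"); M=m["mount"]; d=np.array(uv,float)-m["mtx"][:2,2]
    th=np.hypot(*d)/m["mtx"][0,0]; ph=np.arctan2(d[1],d[0])
    r=R@M[:3,:3]@np.array([np.sin(th)*np.cos(ph),np.sin(th)*np.sin(ph),np.cos(th)]); o=R@M[:3,3]+t
    return o+r*(z-o[2])/r[2]
def pose():
    from scipy.spatial.transform import Rotation as Ro
    s=arm.get_state(); return Ro.from_euler("xyz",s["ee_rot"]).as_matrix(), np.array(s["eef_pos"]), s
E
python3 - <<'E'
from h import *
for n,uv,z in [("top",(169,243),.089),("top",(238,241),.078),("top",(238.5,242),.061),("top",(368,259),.03),("top",(409,268),.03),("top",(359,299),.03),
 ("scene",(181,289),.089),("scene",(247,247),.077),("scene",(248,257),.061),("scene",(369,215),.03),
 ("top",(342,170),.09),("top",(369,143),.099),("top",(400,165),.09),
 ("top",(146,268),.055),("top",(268,263),.055),("top",(265,153),.055),("top",(145,158),.055)]:
    print(n,uv,onplane(n,uv,z).round(4))
t=np.load("pics/top0.npz")["p"]; s=np.load("pics/scene0.npz")["p"]
f=lambda p,u,v:cv2.resize(p[v-25:v+25,u-25:u+25],(380,290) if 0 else (300,300),interpolation=cv2.INTER_CUBIC)
cv2.imwrite("pics/c1.png",np.vstack([np.hstack([f(t,238,241),f(t,368,259)]),np.hstack([f(s,247,253),f(s,369,215)])]))
E
```

```text
top (169, 243) [0.5263 0.1903 0.089 ]
top (238, 241) [0.5349 0.0525 0.078 ]
top (238.5, 242) [0.5347 0.0536 0.061 ]
top (368, 259) [ 0.5087 -0.2183  0.03  ]
top (409, 268) [ 0.4919 -0.3041  0.03  ]
top (359, 299) [ 0.425  -0.1992  0.03  ]
scene (181, 289) [0.5208 0.1946 0.089 ]
scene (247, 247) [0.5426 0.0522 0.077 ]
scene (248, 257) [0.5327 0.0571 0.061 ]
scene (369, 215) [ 0.5046 -0.2145  0.03  ]
top (342, 170) [ 0.6852 -0.1566  0.09  ]
top (369, 143) [ 0.7411 -0.2108  0.099 ]
top (400, 165) [ 0.6982 -0.2754  0.09  ]
top (146, 268) [0.4767 0.244  0.055 ]
top (268, 263) [ 0.4933 -0.0086  0.055 ]
top (265, 153) [0.7292 0.0057 0.055 ]
top (145, 158) [0.7127 0.2649 0.055 ]
```

View pics/c1.png

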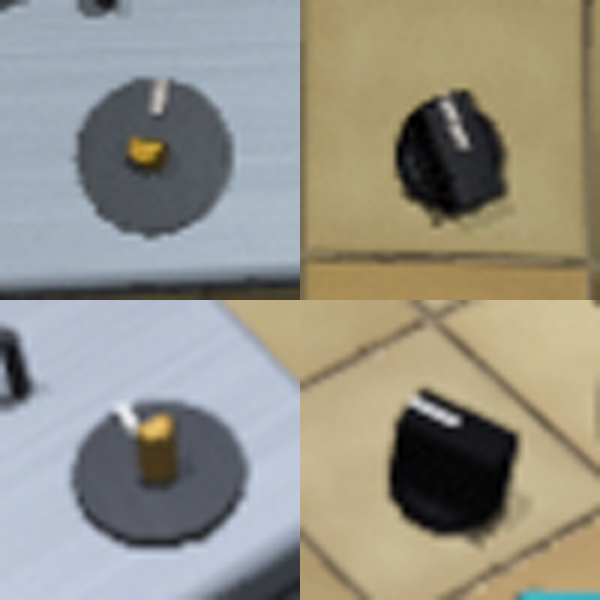

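The crop confirms the black knob, with its pointer about 17° left of straight ahead (+x). The tap's white tick points roughly straight ahead. Moving off to look at both from the wrist.

Call:
move_arm(
  rows="0 0 0 -0.045 0.0365 0.004 0.0876;0 0 0 -0.045 0.0365 0.004 0.0876;0 0 0 -0.045 0.0365 0.004 0.0876;0 0 0 -0.045 0.0365 0.004 0.0876;0 0 0 -0.045 0.0365 0.004 0.0876;0 0 0 -0.045 0.0365 0.004 0.0876;0 0 0 -0.045 0.0365 0.004 0.0876;0 0 0 -0.045 0.0365 0.004 0.0876",
)

```text
t: 1.1
eef_pos: [0.4564, -0.2601, 0.2024]
ee_rot: [3.142, 0.0, -2.847]
force: [0.0, -1.2, -0.1]
width: 0.0877
gripper_force: 0.0
```

Call:
move_arm(
  rows="0 0 0 -0.03 0.03 0 0.0876;0 0 0 0 0 0 0.0876;0 0 0 0 0 0 0.0876",
)

```text
t: 1.48
eef_pos: [0.4755, -0.2243, 0.2023]
ee_rot: [3.141, -0.001, -2.846]
force: [0.2, 0.2, 0.1]
width: 0.0879
gripper_force: 0.0
```

```bash
python3 - <<'E'
from h import *
R,t,s=pose(); p,d=arm.grab_frame("wrist"); np.savez("pics/w1.npz",p=p,d=d,R=R,t=t)
print(s["t"],t,s["ee_rot"],s["q"]); u,v=wpix([.507,-.216,.03],R,t).round().astype(int); print(u,v)
c=p[v-60:v+60,u-60:u+60]; cv2.imwrite("pics/w1.png",np.hstack([p,cv2.copyMakeBorder(cv2.resize(c,(240,240),interpolation=cv2.INTER_CUBIC),0,180,0,0,cv2.BORDER_CONSTANT)]))
E
```

```text
1.475 [ 0.47548291 -0.22431404  0.20227644] [ 3.14131207e+00 -6.56941739e-04 -2.84605234e+00] [-6.73840807e-02  1.38346915e-01 -3.61818528e-01 -3.31323237e-05
 -1.07134464e+00 -1.20785615e+00]
275 225
```

View pics/w1.png

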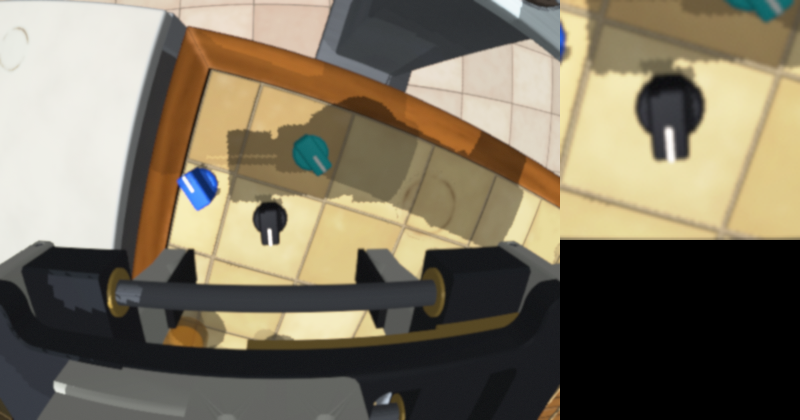

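The wrist view shows the black knob at (269,218) with its white line from (269,229) to (270,244). Next I'll fix its pose by masks, then go look at the tap.

```bash
python3 - <<'E'
from h import *
z=np.load("pics/w1.npz"); p,R,t=z["p"],z["R"],z["t"]
roi=np.zeros(p.shape[:2],np.uint8); roi[195:252,245:295]=1
g=p.max(2); sat=p.max(2).astype(int)-p.min(2)
dark=((g<70)&(roi>0)).astype(np.uint8); white=((p.min(2)>170)&(sat<50)&(roi>0)).astype(np.uint8)
for n,m in[("dark",dark),("white",white)]:
    k,l,st,ce=cv2.connectedComponentsWithStats(m); i=1+st[1:,4].argmax(); print(n,st[i],ce[i])
    if n=="white":
        ys,xs=np.where(l==i); P=np.array([wplane((x,y),.036,R,t)[:2] for x,y in zip(xs,ys)])
        c=P.mean(0);w,V=np.linalg.eigh(np.cov((P-c).T)); a=V[:,1]*np.sign(V[0,1]); print("line c",c,"yaw",np.degrees(np.arctan2(a[1],a[0])),"ext",np.ptp((P-c)@a), "far/near",c+a*((P-c)@a).max(),c+a*((P-c)@a).min())
    else:
        ys,xs=np.where(l==i)
        # skirt extreme left/right at z=.008
        for f in (np.argmin,np.argmax):
            j=f(xs); print(xs[j],ys[xs==xs[j]].mean(), wplane((xs[j]+(.5 if f is np.argmax else -.5),ys[xs==xs[j]].mean()),.008,R,t))
        j=ys.argmin(); print("top",wplane((xs[ys==ys[j]].mean(),ys[j]-.5),.008,R,t))
E
```

```text
dark [254 202  32  42 860] [269.71395349 219.08255814]
254 217.5 [ 0.51284601 -0.23958001  0.008     ]
285 217.5 [ 0.50245385 -0.20546625  0.008     ]
top [ 0.49001577 -0.22778106  0.008     ]
white [268 229   5  18  68] [269.61764706 237.52941176]
line c [ 0.52011387 -0.21816989] yaw 19.88628204581413 ext 0.01915228183305994 far/near [ 0.52914061 -0.2149047 ] [ 0.51113038 -0.22141944]
```

Call:
move_arm(
  rows="0 0 0 -0.01 0.052 0 0.0876;0 0 0 -0.01 0.052 0 0.0876;0 0 0 -0.01 0.052 0 0.0876;0 0 0 -0.01 0.052 0 0.0876;0 0 0 -0.01 0.052 0 0.0876;0 0 0 0 0 0 0.0876;0 0 0 0 0 0 0.0876",
)

```text
t: 2.4
eef_pos: [0.4479, 0.0382, 0.2026]
ee_rot: [-3.142, -0.0, -2.847]
force: [0.2, -0.4, 0.2]
width: 0.0876
gripper_force: 0.0
```

```bash
python3 - <<'E'
from h import *
R,t,s=pose(); p,d=arm.grab_frame("wrist"); np.savez("pics/w2.npz",p=p,d=d,R=R,t=t)
print(s["t"],t,s["ee_rot"],s["q"]); u,v=wpix([.535,.054,.07],R,t).round().astype(int); print(u,v, wpix([.523,.192,.089],R,t))
c=p[v-60:v+60,u-60:u+60]; cv2.imwrite("pics/w2.png",np.hstack([p,cv2.copyMakeBorder(cv2.resize(c,(240,240),interpolation=cv2.INTER_CUBIC),0,180,0,0,cv2.BORDER_CONSTANT)]))
E
```

```text
2.4 [0.44787664 0.03817034 0.20255165] [-3.14154122e+00 -2.24477107e-04 -2.84704987e+00] [ 5.25854856e-01  4.71953884e-03 -5.08945628e-01 -1.60999176e-06
 -1.05736145e+00 -1.80210761e+00]
266 290 [397.48056083 318.74958723]
```

View pics/w2.png

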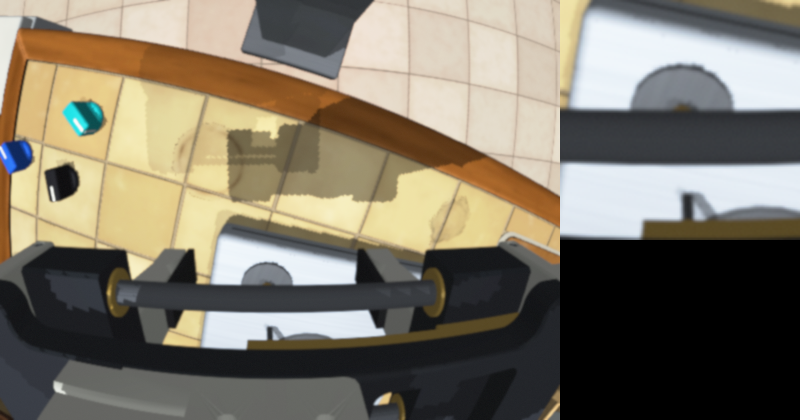

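The gripper bar hides the tap at about (266,290), so I'm moving the wrist forward.

Call:
move_arm(
  rows="0 0 0 -0.053 -0.002 0 0.0876;0 0 0 -0.053 -0.002 0 0.0876;0 0 0 0 0 0 0.0876;0 0 0 0 0 0 0.0876",
)

```text
t: 2.95
eef_pos: [0.5503, 0.064, 0.2017]
ee_rot: [-3.141, -0.002, -2.85]
force: [-1.1, 0.1, -0.2]
width: 0.0878
gripper_force: 0.0
```

```bash
python3 - <<'E'
from h import *
R,t,s=pose(); p,d=arm.grab_frame("wrist"); np.savez("pics/w3.npz",p=p,d=d,R=R,t=t)
print(s["t"],t,s["ee_rot"],s["q"]); u,v=wpix([.535,.054,.07],R,t).round().astype(int); print(u,v, wpix([.523,.192,.089],R,t))
c=p[v-50:v+50,u-50:u+50]; cv2.imwrite("pics/w3.png",np.hstack([cv2.resize(c,(400,400),interpolation=cv2.INTER_CUBIC),p[:400,160:]]))
E
```

```text
2.95 [0.55032118 0.0640447  0.20168179] [-3.14140519e+00 -1.98577314e-03 -2.84952724e+00] [ 4.69242053e-01  1.86454178e-01 -3.03636238e-01 -1.87337974e-04
 -1.08269365e+00 -1.74788476e+00]
271 186 [419.14548941 222.43867559]
```

View pics/w3.png

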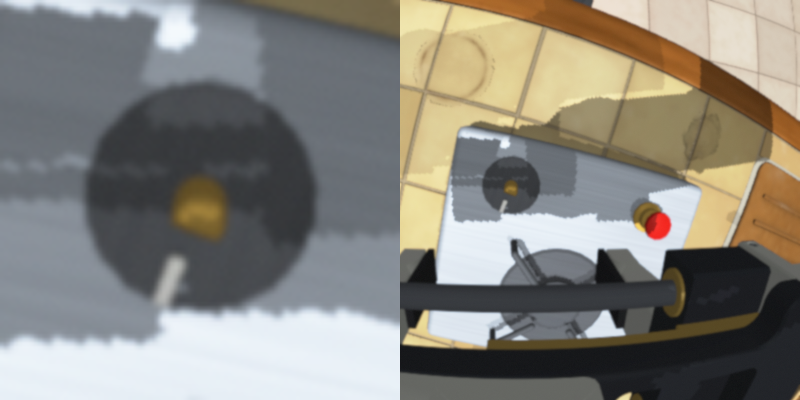

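The bezel is centred near (271,184.5) px, the tick runs (265.5,200.5)–(261,212) px, the brass top is near (271,189), and the red head is at about (418,225).

```bash
python3 - <<'E'
from h import *
z=np.load("pics/w3.npz"); p,R,t=z["p"],z["R"],z["t"]
f=lambda c:(221+c[0]/4-.4,136+c[1]/4-.4)
W=lambda c,h:wplane(f(c),h,R,t)[:2].round(4)
l,r,u,d=[W(c,.061) for c in[(86,194),(315,194),(200,81),(200,308)]]
print(l,r,u,d,"bez centre",(l+r)/2,(u+d)/2, np.linalg.norm(l-r),np.linalg.norm(u-d))
b=(l+r+u+d)/4
hsv=cv2.cvtColor(p,cv2.COLOR_BGR2HSV)
roi=np.zeros(p.shape[:2],bool); roi[165:215,245:300]=1
br=((hsv[...,0]>12)&(hsv[...,0]<32)&(hsv[...,1]>120)&roi).astype(np.uint8)
k,lab,st,ce=cv2.connectedComponentsWithStats(br); i=1+st[1:,4].argmax(); print("brass",st[i],ce[i],W((200,211),.083))
ti=((hsv[...,1]<45)&(hsv[...,2]>105)&roi).astype(np.uint8); ti[:198]=0; ti[212:]=0; ti[:,270:]=0
ys,xs=np.where(ti); P=np.array([wplane((x,y),.061,R,t)[:2] for x,y in zip(xs,ys)]); c=P.mean(0); print(len(P),"tick c",c,"yaw from centre",np.degrees(np.arctan2(*(c-b)[::-1])))
a=W((178,258),.061);e=W((160,303),.061); print("hand tick",a,e,np.degrees(np.arctan2(*(e-a)[::-1])),np.degrees(np.arctan2(*((a+e)/2-b)[::-1])))
# flat edge bottom of brass: (176,222)-(224,240)
a=W((176,226),.083);e=W((224,240),.083); print("flat edge",a,e,np.degrees(np.arctan2(*(e-a)[::-1]))-90)
roi[:]=0; roi[190:250,390:450]=1
rd=(((hsv[...,0]<8)|(hsv[...,0]>172))&(hsv[...,1]>150)&roi).astype(np.uint8)
k,lab,st,ce=cv2.connectedComponentsWithStats(rd); i=1+st[1:,4].argmax(); print("red",st[i],ce[i],wplane(ce[i],.087,R,t))
E
```

```text
[0.5425 0.0285] [0.5274 0.0788] [0.5101 0.0462] [0.5611 0.0614] bez centre [0.53495 0.05365] [0.5356 0.0538] 0.05251761609212664 0.053216914604287284
brass [264 181  13  14 146] [270.6369863  187.54109589] [0.5342 0.0537]
164 tick c [0.559468   0.04602161] yaw from centre -17.66219185413934
hand tick [0.551  0.0531] [0.5626 0.0521] -4.927109947649042 -2.9918307459690165
flat edge [0.5388 0.0498] [0.5388 0.0604] 0.0
red [405 212  26  27 518] [417.44594595 225.34942085] [0.52644124 0.19262816 0.087     ]
```

Call:
move_arm(
  rows="0 0 0 -0.0045 0.043 0.01 0;0 0 0 -0.0045 0.043 0.02 0;0 0 0 -0.005 0.0435 0.03 0;0 0 0 0 0 0.02 0;0 0 0 0 0 0 0;0 0 0 0 0 0 0",
  squeeze=20,
)

```text
t: 3.75
eef_pos: [0.5267, 0.1933, 0.1238]
ee_rot: [3.141, 0.001, -2.847]
force: [0.2, 0.3, -0.3]
width: 0.0329
gripper_force: 0.0
```

Call:
move_arm(
  rows="0 0 0 0 0 0.01 0;0 0 0 0 0 0.01 0;0 0 0 0 0 0.007 0;0 0 0 0 0 0.004 0;0 0 0 0 0 0.004 0;0 0 0 0 0 0 0",
)

```text
t: 4.5
eef_pos: [0.5265, 0.1938, 0.0877]
ee_rot: [-3.141, 0.0, -2.846]
force: [-3.1, -0.8, 6.6]
width: 0.0006
gripper_force: 3.2
```

Call:
move_arm(
  rows="0 0 0 0 0 0.002 0;0 0 0 0 0 0.001 0;0 0 0 0 0 0 0;0 0 0 0 0 0 0",
)

```text
t: 5.0
eef_pos: [0.5267, 0.1938, 0.087]
ee_rot: [-3.141, 0.001, -2.846]
force: [-8.7, -2.8, 24.4]
width: 0.0004
gripper_force: 11.8
```

Call:
move_arm(
  rows="0 0 0 0 0 0 0;0 0 0 0 0 0 0;0 0 0 0 0 -0.01 0;0 0 0 0 0 -0.02 0;0 0 0 0 0 -0.03 0;0 0 0 0 0 -0.04 0.045;0 0 0 0.021 -0.0555 -0.018 0.045;0 0 0 0.021 -0.0555 0 0.045",
)

```text
t: 6.0
eef_pos: [0.519, 0.075, 0.2041]
ee_rot: [3.141, 0.003, -2.845]
force: [1.2, -0.6, 0.3]
width: 0.0253
gripper_force: 0.0
```

Call:
move_arm(
  rows="0 0 0 0.021 -0.0555 0 0.045;0 0 0 0.021 -0.0555 0 0.045;0 0 0 0.021 -0.0555 0 0.045;0 0 0 0.021 -0.0555 0 0.045;0 0 -2.6 0.021 -0.0555 0.02 0.045;0 0 0 0 0 0.04 0.045;0 0 0 0 0 0 0.045;0 0 0 0 0 0 0.045",
)

```text
t: 7.0
eef_pos: [0.4994, -0.2203, 0.1437]
ee_rot: [-3.141, 0.0, -2.8]
force: [-0.3, -0.2, 0.0]
width: 0.0448
gripper_force: 0.0
```

```bash
python3 - <<'E'
from h import *
R,t,s=pose(); p,d=arm.grab_frame("wrist"); np.savez("pics/w4.npz",p=p,d=d,R=R,t=t)
q,d=arm.grab_frame("top"); 
print(s["t"],t,s["ee_rot"],s["q"],s["width"]); u,v=wpix([.509,-.222,.02],R,t).round().astype(int); print(u,v)
c=p[v-50:v+50,u-50:u+50]; cv2.imwrite("pics/w4.png",np.hstack([cv2.resize(c,(400,400),interpolation=cv2.INTER_CUBIC),cv2.resize(q[200:300,130:230],(400,400))]))
E
```

```text
7.0 [ 0.49936214 -0.22029811  0.14369563] [-3.14080330e+00  4.12407677e-04 -2.80025311e+00] [-5.59860324e-02  2.25949956e-01 -3.99661503e-01  7.01405846e-04
 -9.44499260e-01 -1.17388185e+00] 0.044759801224145086
271 217
```

View pics/w4.png

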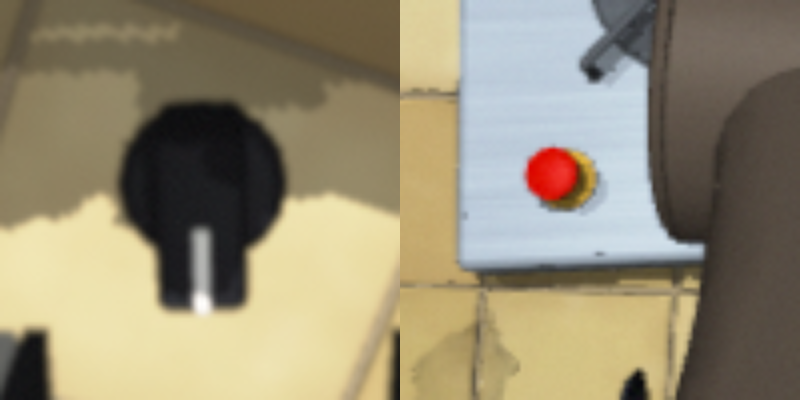

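The knob's white line now runs straight down the image and the plunger is up again. Next comes the knob centre.

```bash
python3 - <<'E'
from h import *
z=np.load("pics/w4.npz"); R,t=z["R"],z["t"]
W=lambda c,h:wplane((221+c[0]/4-.4,167+c[1]/4-.4),h,R,t)
T=lambda w:((w-t)@R).round(4)
for n,c,h in [("skl",(120,182),.008),("skr",(286,182),.008),("skl4",(120,182),.004),("far",(202,308),.036),("near",(202,102),.036),("lin0",(201,230),.036),("barl",(160,280),.036),("barr",(246,280),.036)]:
    w=W(c,h); print(n,w.round(4),T(w))
E
```

```text
skl [ 0.5148 -0.2404  0.008 ] [-0.0078 -0.024   0.1357]
skr [ 0.502  -0.2043  0.008 ] [-0.0078  0.0142  0.1357]
skl4 [ 0.5161 -0.2403  0.004 ] [-0.009  -0.0243  0.1397]
far [ 0.5272 -0.2156  0.036 ] [-0.0277 -0.0048  0.1077]
near [ 0.4845 -0.2306  0.036 ] [ 0.0175 -0.0046  0.1077]
lin0 [ 0.5106 -0.2217  0.036 ] [-0.01   -0.005   0.1077]
barl [ 0.5241 -0.2262  0.036 ] [-0.0213 -0.0137  0.1077]
barr [ 0.518  -0.2089  0.036 ] [-0.0213  0.0046  0.1077]
```

Call:
move_arm(
  rows="0 0 0 -0.0075 -0.0048 0.04 0.045;0 0 0 0 0 0.04 0.045;0 0 0 0 0 0.03 0.045;0 0 0 0 0 0.014 0.045;0 0 0 0 0 0 0.045;0 0 0 0 0 0 0;0 0 0 0 0 0 0;0 0 0 0 0 0 0",
  squeeze=35,
)

```text
t: 8.1
eef_pos: [0.5077, -0.2226, 0.0194]
ee_rot: [-3.141, 0.001, -2.801]
force: [-0.1, 0.8, 0.5]
width: 0.0204
gripper_force: 0.4
```

Call:
move_arm(
  rows="0 0 0 0 0 0 0;0 0 0 0 0 0 0",
)

```text
t: 8.35
eef_pos: [0.5077, -0.2226, 0.0194]
ee_rot: [-3.141, 0.001, -2.801]
force: [-0.9, 1.0, 6.9]
width: 0.0201
gripper_force: 35.0
```

Call:
move_arm(
  rows="0 0 0 0 0 -0.03 0;0 0 0 0 0 -0.04 0;0 0 0 0 0 -0.05 0;0 0 0 -0.0235 0.0502 0 0;0 0 0 -0.0235 0.0502 0 0;0 0 0 -0.0235 0.0502 0 0;0 0 0 -0.0235 0.0502 0 0;0 0 0 -0.0235 0.0502 0 0",
)

```text
t: 9.35
eef_pos: [0.5341, 0.055, 0.1388]
ee_rot: [3.142, 0.0, -2.801]
force: [1.4, 0.1, -0.5]
width: 0.0199
gripper_force: 35.0
```

Call:
move_arm(
  rows="0 0 7.2 0 0 0 0;0 0 7.2 0 0 0 0;0 0 7.1 0 0 0 0;0 0 0 0 0 0 0;0 0 0 0 0 0 0;0 0 0 0 0 0 0",
)

```text
t: 10.1
eef_pos: [0.5343, 0.0532, 0.1386]
ee_rot: [3.142, 0.0, 3.108]
force: [0.1, -0.7, -0.7]
width: 0.0198
gripper_force: 35.0
```

```bash
python3 - <<'E'
from h import *
R,t,s=pose(); p,d=arm.grab_frame("wrist"); np.savez("pics/w5.npz",p=p,d=d,R=R,t=t)
q,dq=arm.grab_frame("scene"); np.savez("pics/s5.npz",p=q,d=dq)
print(s["t"],t,s["ee_rot"],s["q"][5],s["width"],s["force"]); print(wpix([.535,.0537,.083],R,t),wpix(R@np.array([0,0,.019])+t,R,t))
m=arm.camera_model("scene"); c=m["mtx"]@(m["camera_from_world"]@np.r_[R@np.array([0,0,.019])+t,1])[:3]; c=(c[:2]/c[2]).round().astype(int); print(c)
cv2.imwrite("pics/w5.png",np.hstack([cv2.resize(p[170:320,200:350],(400,400),interpolation=cv2.INTER_CUBIC),cv2.resize(q[c[1]-40:c[1]+60,c[0]-50:c[0]+50],(400,400),interpolation=cv2.INTER_CUBIC)]))
E
```

```text
10.1 [0.53428005 0.05318956 0.1386042 ] [3.14158422e+00 6.98008202e-06 3.10790812e+00] -2.068993445743695 0.019797262515581556 [ 0.10637022 -0.65886087 -0.71242225]
[277.96063494 234.93686398] [277.53461599 256.11011048]
[248 236]
```

View pics/w5.png

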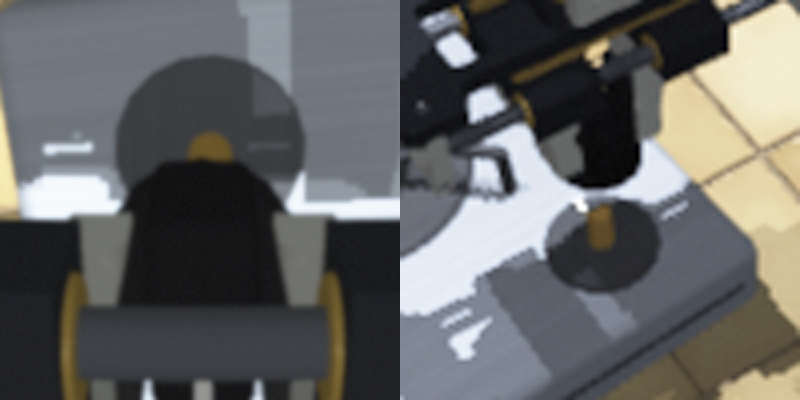

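The wrist crop shows the skirt's near edge at (208,162) crop px, the brass top's near edge at (210,132), and the bezel spanning x 115–305 with its top at y 55. Working out the relative offset.

```bash
python3 - <<'E'
from h import *
z=np.load("pics/w5.npz"); p,R,t=z["p"],z["R"],z["t"]
f=lambda c:(200+c[0]*.375-.3,170+c[1]*.375-.3)
W=lambda c,h:wplane(f(c),h,R,t)
T=lambda w:((w-t)@R).round(4)
print("pred skirt near edge crop", (wpix(R@np.array([.02,0,.0194])+t,R,t)+.3-[200,170])/.375)
zb=t[2]-.0194
print("skirt near", T(W((208,162),zb)), "corner pts", T(W((160,167),zb)),T(W((255,167),zb)))
for n,c,h in[("bezL",(115,143),.061),("bezR",(305,143),.061),("bezT",(210,55),.061),("shaft near",(210,132),.083),("shL",(189,158),.083),("shR",(232,158),.083)]: print(n,W(c,h).round(4),T(W(c,h)))
# dark profile along column 278
print(p[222:240,276:280].mean(1).astype(int).tolist())
E
```

```text
pred skirt near edge crop [207.76744835 141.43324248]
skirt near [0.0155 0.0001 0.0194] corner pts [ 0.0144 -0.01    0.0194] [0.0143 0.0099 0.0194]
bezL [0.5332 0.0278 0.061 ] [ 0.0002 -0.0254  0.0776]
bezR [0.535  0.0808 0.061 ] [0.0002 0.0276 0.0776]
bezT [0.509 0.055 0.061] [0.0253 0.001  0.0776]
shaft near [0.5238 0.0544 0.083 ] [0.0105 0.0008 0.0556]
shL [0.5305 0.0489 0.083 ] [ 0.0036 -0.0045  0.0556]
shR [0.5309 0.0597 0.083 ] [0.0036 0.0064 0.0556]
[[41, 85, 106], [41, 87, 107], [40, 86, 107], [42, 87, 107], [41, 86, 106], [41, 85, 105], [38, 76, 94], [31, 58, 71], [24, 36, 42], [20, 20, 22], [19, 18, 18], [19, 17, 17], [19, 17, 17], [19, 17, 17], [17, 16, 16], [20, 18, 18], [18, 17, 18], [20, 18, 18]]
```

```bash
python3 - <<'E'
from h import *
from scipy.optimize import least_squares
z=np.load("pics/w5.npz"); p,R,t=z["p"],z["R"],z["t"]
zb=t[2]-.0194; T=lambda w:((w-t)@R)
g=p.max(2).astype(float)
P=[]
for u in range(244,312,2):
    col=g[215:258,u]; thr=45 if 268<=u<=288 else 40
    k=np.where(col<thr)[0]
    if len(k) and k[0]>0:
        a,b=col[k[0]-1],col[k[0]]; v=215+k[0]-1+(a-thr)/(a-b)
        w=T(wplane((u,v),zb,R,t)); P.append(w[:2]); print(u,round(v,1),w[:2].round(4).tolist())
P=np.array(P)
# bezel edge: dark grey vs lighter; print profiles
print("row 224",g[224,234:252].astype(int).tolist(),g[224,305:322].astype(int).tolist()); print("col 278",g[182:200,278].astype(int).tolist())
E
```

```text
248 244.3 [0.0071, -0.0167]
250 239.2 [0.0102, -0.0155]
252 237.6 [0.0112, -0.0144]
254 236.2 [0.012, -0.0132]
256 235.1 [0.0127, -0.0121]
258 233.1 [0.0139, -0.0109]
260 231.1 [0.0151, -0.0098]
262 230.4 [0.0155, -0.0087]
264 230.2 [0.0156, -0.0076]
266 230.0 [0.0157, -0.0065]
268 229.6 [0.016, -0.0053]
270 229.9 [0.0158, -0.0042]
272 230.0 [0.0158, -0.0031]
274 229.6 [0.016, -0.002]
276 229.6 [0.016, -0.0009]
278 230.0 [0.0157, 0.0002]
280 230.4 [0.0155, 0.0013]
282 230.6 [0.0154, 0.0025]
284 230.6 [0.0154, 0.0036]
286 230.4 [0.0155, 0.0047]
288 229.6 [0.0159, 0.0058]
290 230.9 [0.0152, 0.0069]
292 232.0 [0.0145, 0.008]
294 234.2 [0.0132, 0.0092]
296 235.8 [0.0123, 0.0103]
298 237.3 [0.0113, 0.0115]
300 239.5 [0.01, 0.0126]
302 242.7 [0.0081, 0.0138]
304 245.4 [0.0064, 0.015]
row 224 [193, 149, 130, 127, 127, 127, 127, 125, 117, 93, 72, 66, 66, 66, 66, 65, 63, 64] [82, 80, 79, 75, 68, 63, 64, 65, 74, 95, 114, 122, 122, 123, 123, 124, 123]
col 278 [128, 127, 126, 126, 126, 126, 125, 121, 105, 80, 68, 66, 67, 66, 67, 66, 67, 66]
```

Call:
move_arm(
  rows="0 0 0 0 0.0015 0.015 0;0 0 0 0 0 0.015 0;0 0 0 0 0 0.004 0;0 0 0 0 0 0.002 0;0 0 0 0 0 0 0",
  squeeze=45,
)

```text
t: 10.82
eef_pos: [0.5345, 0.0548, 0.1026]
ee_rot: [-3.142, 0.0, 3.107]
force: [0.5, -0.4, -1.2]
width: 0.0197
gripper_force: 45.0
```

Call:
move_arm(
  rows="0 0 0 0 0 0.001 0;0 0 0 0 0 0.001 0;0 0 0 0 0 0 0",
)

```text
t: 11.2
eef_pos: [0.5344, 0.0548, 0.1007]
ee_rot: [3.141, 0.0, 3.107]
force: [0.1, 0.6, -0.8]
width: 0.0197
gripper_force: 45.0
```

Call:
move_arm(
  rows="0 0 0 0 0 0.001 0;0 0 0 0 0 0.001 0;0 0 0 0 0 0 0",
)

```text
t: 11.58
eef_pos: [0.5343, 0.0548, 0.0985]
ee_rot: [-3.142, -0.0, 3.106]
force: [0.2, -0.8, -0.2]
width: 0.0194
gripper_force: 45.0
```

Call:
move_arm(
  rows="0 0 0 0 0 0.001 0;0 0 0 0 0 0.001 0;0 0 0 0 0 0.001 0;0 0 0 0 0 0 0",
)

```text
t: 12.08
eef_pos: [0.5343, 0.0547, 0.0955]
ee_rot: [-3.142, -0.0, 3.106]
force: [0.2, 0.5, 0.0]
width: 0.0198
gripper_force: 45.0
```

Call:
move_arm(
  rows="0 0 0 0 0 0.002 0;0 0 0 0 0 0.002 0;0 0 0 0 0 0.002 0;0 0 0 0 0 0 0",
)

```text
t: 12.58
eef_pos: [0.5342, 0.0547, 0.0893]
ee_rot: [-3.141, -0.0, 3.106]
force: [0.0, -1.4, -0.9]
width: 0.02
gripper_force: 45.0
```

Call:
move_arm(
  rows="0 0 0 0 0 0.002 0;0 0 0 0 0 0.002 0;0 0 0 0 0 0.001 0;0 0 0 0 0 0 0;0 0 0 0 0 0 0",
)

```text
t: 13.2
eef_pos: [0.5344, 0.0548, 0.0848]
ee_rot: [3.142, 0.0, 3.107]
force: [-0.8, 0.7, 4.6]
width: 0.0196
gripper_force: 45.0
```

Call:
move_arm(
  rows="0 0 0 0 0 0.002 0;0 0 0 0 0 0.001 0;0 0 0 0 0 0.001 0;0 0 0 0 0 0 0;0 0 0 0 0 0 0",
)

```text
t: 13.82
eef_pos: [0.5345, 0.0548, 0.0812]
ee_rot: [3.142, 0.001, 3.107]
force: [-3.2, 0.0, 9.7]
width: 0.0196
gripper_force: 45.0
```

Call:
move_arm(
  rows="0 0 0 0 0 0.001 0;0 0 0 0 0 0.001 0;0 0 0 0 0 0 0;0 0 0 0 0 0 0;0 0 0 0 0 0 0",
)

```text
t: 14.45
eef_pos: [0.5347, 0.0548, 0.0808]
ee_rot: [-3.142, 0.001, 3.107]
force: [-9.9, 0.9, 25.4]
width: 0.0195
gripper_force: 45.0
```

```bash
python3 - <<'E'
from h import *
q,_=arm.grab_frame("scene"); cv2.imwrite("pics/s6.png",cv2.resize(q[110:350,100:420],(800,600)))
E
```

```text
(no output)
```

View pics/s6.png

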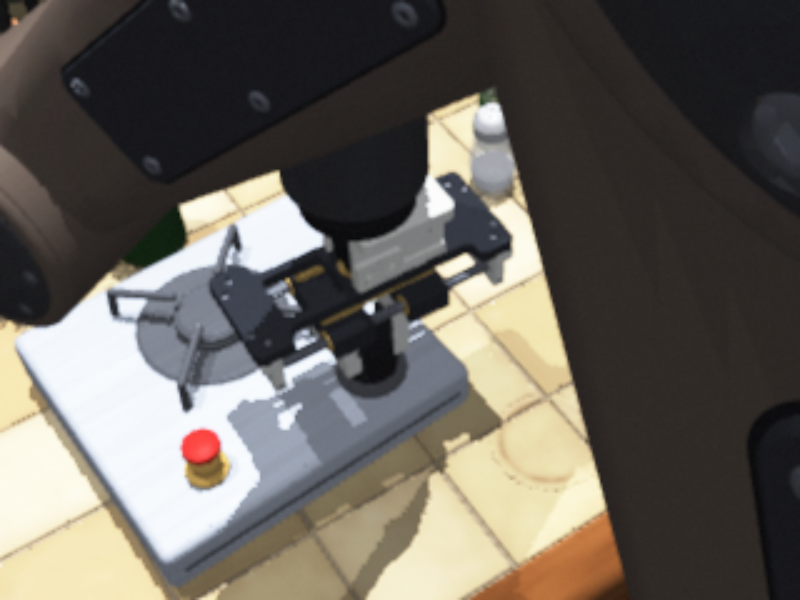

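The knob sits concentric on the bezel at (372,375), still gripped, and the plunger is up at (202,450).

```bash
python3 -c "
from station import arm
s=arm.get_state();print(s['t'],s['eef_pos'],s['force']);print(arm.job_done())"
```

```text
14.5 [0.53471687 0.05480737 0.08084026] [-8.65031286 -0.24282816 26.29618317]
the job is handed in; nothing more can be done
None
```

I pressed the primer to its stop, held it briefly and let it come up, then fitted the black knob on the D-shaft with its pointer on the flat's side. I handed the job in at 14.5 s with the knob still gripped and the tap pressed to its lower stop with about 26 N.

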